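Ready the tea brewer: basket home, pot under the outlet

ROBOT

A 6-joint arm with a two-finger parallel gripper is mounted at the origin on the work surface. World frame = base frame: x ahead of the robot, y to its left, z up, the work surface at z = 0. Lengths are in m, angles in rad, forces in N, time in s.
With the tool pointing down it reaches from about 0.325 to 0.775 m from the base axis. Payload 5.5 kg.
Tool frame: the origin (TCP) lies midway between the tips of the shut fingers; the grasp point (between the pads) lies 19 mm behind it; z points along the fingers, y is the line along which they close (so a half turn about z gives the same grasp; the last joint's range is limited). The gripper opens to 85 mm and grips with 20 to 120 N. Pads are 22 mm wide; open, the fingers measure 114 mm over their backs; the gripper's body (76 mm by 85 mm) begins 54 mm behind the grasp point. The pads swing forward as they close: fully open they stand 13 mm farther back than shut.
Start: joints at [1.231, 0.091, 1.231, -0, 1.82, -0.057], TCP at [0.167, 0.576, 0.231] pointing down, gripper open.
Joint ranges: [-2.87, 2.87], [-0.86, 2.18], [0.17, 2.46], [-1.51, 4.65], [0.06, 2.69], [-2.65, 2.65]. Speed limits (rad/s): [2.57, 2.57, 3.01, 3.14, 3.14, 3.14].

INTERFACE

Orientations are given as a unit quaternion [x, y, z, w].
In Python, from workcell import sense, imaging, order gives the robot as it stands.
- The arm moves only by the shell command python3 -m handwheel 'ROWS' [FORCE]. ROWS is JSON, one flat list of numbers, 7 for each row, row after row: the shift along the tool's x, y, z in mm, then the turn, a rotation vector about the tool's x, y, z in degrees, then the gripper's target within -1 to 1 (fully open at 1, half-way at 0, shut at -1). A call has 1 to 12 rows; each row shifts and turns the commanded pose from where the row before left it, along the tool's axes as they then stand; what a row does not reach is not made up. A row lasts 1/10 s, in which the tool goes at most 50 mm and 8.59 degrees, less where a joint would pass 70% of its speed; a pose out of reach is approached as far as the arm can. A call is refused whole if a number of a shift passes 50 or a number of a turn 8.59, either way. A call with a gripper value outside its range is refused whole. The fingers move at their own pace and stop on an object; FORCE is the grip in N (left out, the last holds). Time passes only in rows, so rows that do not move let the fingers close. It gives the time, the measured TCP pose, the force, the opening and the grip force at its end, in the units of the state.
- sense(): the state, without advancing time (a new reading comes with each control period).
- imaging.camera(name): name is "scene" or "top" or "wrist"; returns (picture, depth): 400x640x3 uint8, red, green, blue; 400x640 float32, m along the optical axis (not along the pixel's ray), 0 where there is no reading.
- imaging.calibration(name): a dict with "fx", "fy", "cx", "cy" (pixels), "D" ([k1, k2, p1, p2, k3] as OpenCV has them; the pictures are not rectified), "origin" and "orientation" of the camera in the world. Camera axes: x right, y down, z forward; pixel columns grow to the right and rows downward; lengths in m; the calibration is good to about 2 mm. A picture is of the moment at which its call begins: read the wrist's pose just before it. calibration takes no time and is no camera call; for the wrist camera it gives the pose at the moment of the call.
- order.finish_job(): hands the job in; it is judged then, once.
The state is a dict: "time": time; "joints": joint angles; "dq": joint speeds; "tau": joint torques, N m; "tool_pos": TCP position; "tcp_rot": TCP orientation; "contact_force": force on the tool from outside, world axes, zero at the start; "torque": the same for the moment, N m; "grip_width": opening from 0.0 (shut) to 1.0 (fully open); "gripper_force": force on a finger pad.
Only numpy, scipy, OpenCV 4.12 (cv2) and the standard library are available. Lean on these libraries where they do the work, as an engineer would, in place of code of your own. Each camera call takes 0.05 s, during which the arm holds its last target. There are 200 camera calls.

TASK

Get the tea brewer ready for a batch: push its brew basket, which is standing part-way out, fully home until it clicks in, and slide the large steel pot across the counter so that it stands upright under the brewer with the basket's outlet over the middle of its mouth. Keep the pot standing on the counter all the way, do not lift or tip it, and leave the other things on the counter where they are.

Things in the scene. Friction and masses are not known exactly. Their poses are not given: they have to be found in the camera images.
- brewer: Fixed steel tea brewer; front along its -x, z up. Origin: on the counter below where the outlet stands with the basket home. mm, own axes: head x -65 to 220, y +-85, z 225 to 450; thin rails under it down to z 200 (x -63 to 87, y +-52 to 69); column and foot behind x = 75, y +-95. Below the basket and rails the space before the column is open to the front and both sides.
- basket (a joint): Brew basket: steel funnel 112 mm across, z 140 to 212 mm, sliding level on rails under the head, black grip in front. In m: 0 = fully home, grows as it comes out along the brewer's -x, at most 0.08. Stays where left; slides with 1 to 2 N, needs about 7 N past a sprung ball catch 12 to 5 mm before home, then is held home against a stop.
- grip_end (a point): Centre of the front end of the basket's black grip, a level bar 26 mm wide, 22 mm high, 58 mm long (along the brewer's x), 189 mm above the counter. Moves with the basket; basket home, it lies 115 mm in front (-x) of the brewer's origin.
- outlet (a point): Tip of the spout at the bottom of the basket's funnel, 140 mm above the counter, facing down; it moves with the basket and stands over the brewer's origin when the basket is home.
- pot: The large pot: loose, open, straight-sided round steel pot without handle, 116 mm across (122 over the rolled rim), 115 mm tall, walls 3 mm, 0.3 to 0.65 kg; the biggest loose thing. Origin: centre of its underside; z up. Slides on the steel counter (friction 0.5 to 0.7); pushed below mid height it does not tip.
- milk_jug: Bystander: small bellied steel milk jug with a handle, 78 mm across, 88 mm tall; it stands left (+y) of the brewer's front as the pot does, the two may change places. Origin: centre of its underside; its handle points along its +y and reaches 70 mm from the centre.
- jigger: Bystander: steel double-cone measure, 42 mm across, 78 mm tall. Origin: centre of its underside.
- squeeze_a: Bystander: caramel-brown squeeze bottle with a pointed white nozzle, 54 mm across, 198 mm tall. Origin: centre of its underside.
- squeeze_b: Bystander: dark brown squeeze bottle with a pointed white nozzle, 54 mm across, 198 mm tall. Origin: centre of its underside.
- cup: Bystander: clear plastic cup, 90 mm across, 115 mm tall, on the black bar mat (5 mm thick). Origin: centre of its underside.
- scoop: Bystander: aluminium ice scoop lying on the black bar mat, 210 mm long along its x (handle to -x), 70 mm wide, 50 mm high. Origin: on its underside near the middle of the bowl.
Mind the look-alikes: they are no part of the job. What is shaped like the pot but orange or pink is not meant.

How it is judged:
By the outcome, as a careful person would: the job done as asked, in the order asked, and still so for the second after the job is handed in, with the robot touching nothing.
It also fails if it takes over 64 s, if anything falls off the work surface, if the arm or the gripper's body presses on something with over 40 N, if the wrist force passes 120 N, or if a joint passes its speed limit or range.

## Working session

There is one attempt and no reset: what is moved stays moved. The work goes in short steps, Python scripts to look and compute and a shell command to move; the robot and the scene stay as the last step left them, time stands still between calls to the robot, and variables do not carry over. Pictures are saved under pics/ and viewed, at most 10 in all, crops included, and the job is handed in when it is done.

```bash
mkdir -p pics
cat > h.py <<'E'
import numpy as np, cv2
from scipy.spatial.transform import Rotation as R
from workcell import sense, imaging, order
def shot(n,save=None):
    c=imaging.calibration(n); p,d=imaging.camera(n)
    if save: cv2.imwrite('pics/'+save,p[...,::-1]); np.savez('pics/'+save+'.npz',p=p,d=d)
    return c,p,d
def rays(c,uv):
    K=np.array([[c['fx'],0,c['cx']],[0,c['fy'],c['cy']],[0,0,1]])
    n=cv2.undistortPoints(np.array(uv,float).reshape(-1,1,2),K,np.array(c['D'])).reshape(-1,2)
    return np.c_[n,np.ones(len(n))]
def rot(c): return R.from_quat(c['orientation']).as_matrix()
def plane(c,uv,z):
    v=rays(c,uv)@rot(c).T; o=np.array(c['origin']); return o+v*((z-o[2])/v[:,2])[:,None]
def pts(c,uv,d):
    uv=np.array(uv).reshape(-1,2).astype(int); return rays(c,uv)*d[uv[:,1],uv[:,0]][:,None]@rot(c).T+np.array(c['origin'])
E
python3 - <<'E'
from h import *
s=sense(); print(s['tool_pos'],s['tcp_rot'])
for n in('scene','top'):
    c,p,d=shot(n,n+'0.png'); print(n,c['origin'],c['orientation'],(d>0).mean())
E
```

```text
[0.16733895 0.57589009 0.23012737] [ 1.40945767e-01  9.90016809e-01 -9.82932935e-04 -2.07653251e-04]
scene [1.31059833 0.09542593 1.01597994] [ 0.69592652  0.61920518 -0.24244796 -0.27109078] 0.9960546875
top [0.41393409 0.17530433 1.15101645] [-0.6993201   0.71253317 -0.03672452  0.04357968] 0.99616015625
```

View pics/scene0.png

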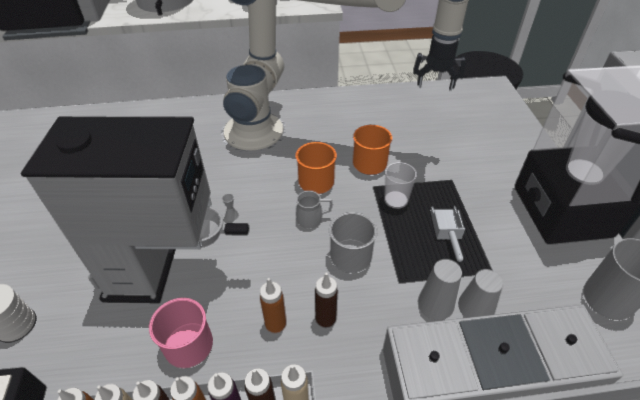

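View pics/top0.png

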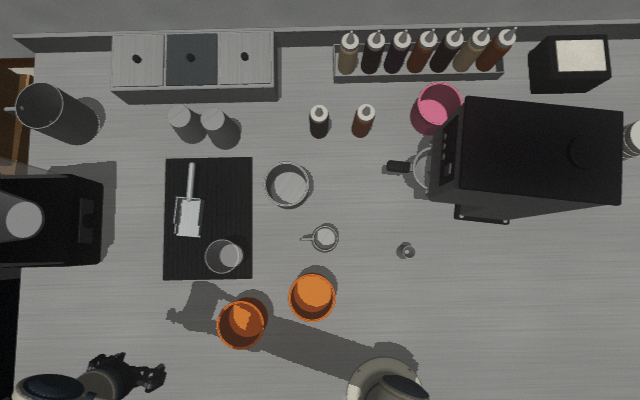

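Scene image: brewer with the black grip at (236,229). Steel pot at (352,243), milk jug (309,208), orange pots (316,167) and (371,149), pink pot (182,333), large steel jug (615,280). Top image: steel pot (288,185), jug (323,237), grip (398,167), orange (312,297) and (241,325), pink (438,108), big handled jug (40,105). I choose the plain steel handle-less pot at top (288,185).

```bash
cat > m.py <<'E'
from h import *
c=imaging.calibration('top'); f=np.load('pics/top0.png.npz'); p,d=f['p'],f['d']
vv,uu=np.mgrid[0:400,0:640]; uv=np.c_[uu.ravel(),vv.ravel()]
P=pts(c,uv,d).reshape(400,640,3); Z=P[...,2]
def comp(m,seed):
    n,l,_,_=cv2.connectedComponentsWithStats(m.astype(np.uint8)); return l==l[seed[1],seed[0]]
# head
m=comp(abs(Z-.45)<.02,(540,150)); q=P[m]; print('head z',np.median(q[:,2]),m.sum())
ct=max(cv2.findContours(m.astype(np.uint8),0,1)[0],key=cv2.contourArea).reshape(-1,2)
w=plane(c,ct,.45)[:,:2]; r=cv2.minAreaRect((w*1000).astype(np.float32)); print('head rect',r,cv2.boxPoints(r))
# round things: rim pixels
for n,seed,lo,hi in(('pot',(288,185),.10,.13),('jug',(325,237),.075,.1),('orange',(312,297),.08,.14),('pink',(438,108),.08,.14),('bigjug',(40,105),.05,.4)):
    s=np.zeros((400,640),bool); s[max(seed[1]-32,0):seed[1]+32,max(seed[0]-32,0):seed[0]+32]=1
    q=P[s&(Z>lo)&(Z<hi)]
    if len(q)<5: print(n,'none');continue
    (cx,cy),rad=cv2.minEnclosingCircle((q[:,:2]*1000).astype(np.float32)); print(n,len(q),cx,cy,2*rad,q[:,2].max())
# grip
g=(p.max(2)<60)&(Z>.15)&(Z<.25); g[:, :380]=0; g[:,415:]=0; q=P[g]; ug=uv.reshape(400,640,2)[g]
w=plane(c,ug,.2); print('grip',len(q),np.median(q[:,2]),w.min(0),w.max(0),w.mean(0)); print(cv2.minAreaRect((w[:,:2]*1000).astype(np.float32)))
for n,u in(('bottleA',(364,118)),('bottleB',(318,118)),('jigger',(405,250))): print(n,P[u[1],u[0]])
# scene
c2=imaging.calibration('scene'); f=np.load('pics/scene0.png.npz'); p2,d2=f['p'],f['d']; P2=pts(c2,uv,d2).reshape(400,640,3)
print('scene head z',P2[150,120],'grip',P2[229,236])
q=P2[120:270,40:210].reshape(-1,3); 
s=P2[215:275,325:380].reshape(-1,3); s=s[(s[:,2]>.03)]; (cx,cy),rad=cv2.minEnclosingCircle((s[:,:2]*1000).astype(np.float32)); print('pot scene',cx,cy,2*rad,s[:,2].max())
a=p[140:230,240:350]; cv2.imwrite('pics/crop.png',cv2.resize(a[...,::-1],None,fx=5,fy=5))
E
python3 m.py
```

```text
head z 0.45101424432209436 15243
head rect ((585.446533203125, -233.08212280273438), (293.59429931640625, 176.07302856445312), 82.61540985107422) [[ 479.27252 -367.34647]
 [ 653.8852  -389.97693]
 [ 691.62054  -98.81778]
 [ 517.0079   -76.18732]]
pot 382 588.0350341796875 259.0812683105469 123.84319305419922 0.12093411368114393
jug 174 474.25616455078125 188.49017333984375 156.98330688476562 0.09534477536780162
orange 486 287.57318115234375 194.79306030273438 123.42427062988281 0.12171867174637963
pink 600 801.9908447265625 -164.53292846679688 124.3337631225586 0.12073177077983765
bigjug 2352 792.9953002929688 919.7125244140625 173.96852111816406 0.17421156827488093
grip 654 0.19640186769561357 [ 0.07062237 -0.0662579   0.2       ] [0.96264252 0.0386934  0.2       ] [ 0.29602566 -0.01414891  0.2       ]
((516.62744140625, -16.367130279541016), (78.66419219970703, 889.723876953125), 87.87306213378906)
bottleA [0.7501671  0.04942644 0.15681606]
bottleB [0.75440236 0.16979263 0.15207403]
jigger [ 0.40436675 -0.06574372  0.05033142]
scene head z [ 0.6119687  -0.21297389  0.45061989] grip [ 0.62150689 -0.02621918  0.19669735]
pot scene 919.804443359375 176.77032470703125 798.3405151367188 1.0159799429275682
```

View pics/crop.png

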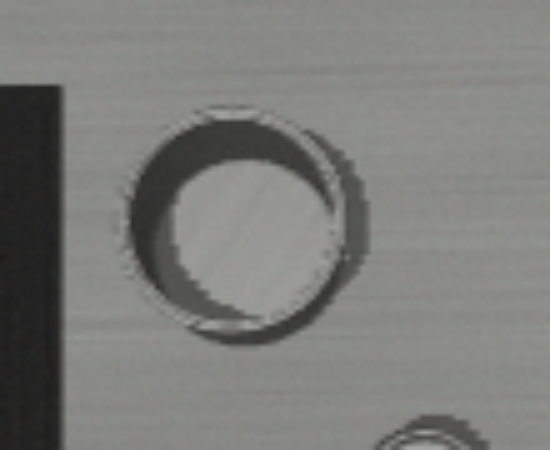

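The crop shows the plain steel pot, open, with no handle; its rim comes out at 124 mm, as described. Now the grip, the squeezes' clearances and the milk jug more exactly.

```bash
cat > m2.py <<'E'
from h import *
def grip(tag):
  for n,(u0,u1,v0,v1) in(('top',(380,425,150,185)),('scene',(215,255,215,242))):
    c=imaging.calibration(n); f=np.load(f'pics/{n}{tag}.png.npz'); p,d=f['p'],f['d']
    vv,uu=np.mgrid[v0:v1,u0:u1]; uv=np.c_[uu.ravel(),vv.ravel()]; P=pts(c,uv,d)
    k=(p[uv[:,1],uv[:,0]].max(1)<70)&(P[:,2]>.17)&(P[:,2]<.215); q=P[k]
    ax=np.array([.1285,.9917]); O=np.array([.5954,-.1562]); r=(q[:,:2]-O)
    s=r@ax; t=r@np.array([.9917,-.1285]); print(n,k.sum(),'front',np.percentile(s,[1,50,97,99.5]),'lat',np.percentile(t,[2,50,98]),'z',np.percentile(q[:,2],[2,50,98]))
    t8=q[(q[:,2]>.19)]
    print(cv2.fitLine((t8[:,:2]*1000).astype(np.float32),2,0,.01,.01).ravel(), (uv[k].min(0),uv[k].max(0)))
if __name__=='__main__':
  grip('0')
  # head front face direction & position from scene side face (x-max side) and top
  c=imaging.calibration('scene'); f=np.load('pics/scene0.png.npz'); d=f['d']
  vv,uu=np.mgrid[0:400,0:640]; uv=np.c_[uu.ravel(),vv.ravel()]; P=pts(c,uv,d); 
  h=P[(P[:,2]>.26)&(P[:,2]<.43)&(P[:,1]<-.03)&(P[:,1]>-.5)&(P[:,0]<.75)&(P[:,0]>.45)&(uv[:,0]<215)]
  for lo,hi in((.28,.35),(.35,.42)):
    r=cv2.minAreaRect((h[(h[:,2]>lo)&(h[:,2]<hi)][:,:2]*1000).astype(np.float32)); print(r,cv2.boxPoints(r).tolist())
  j=P[(uv[:,0]>290)&(uv[:,0]<335)&(uv[:,1]>188)&(uv[:,1]<232)&(P[:,2]>.03)&(P[:,2]<.1)]; print('jug',j.min(0),j.max(0))
E
python3 m2.py
```

```text
top 263 front [0.07508304 0.13012117 0.15713314 0.15872782] lat [-0.01177758 -0.00064145  0.03218413] z [0.18738318 0.19874    0.20382194]
[ 4.083864e-02 -9.991658e-01  6.126740e+02 -2.756227e+01] (array([387, 152]), array([424, 172]))
scene 257 front [0.10494666 0.13225671 0.1580035  0.15959895] lat [-0.00716092  0.00947143  0.0161189 ] z [0.1835765  0.19713736 0.20158957]
[ 1.6904902e-01  9.8560762e-01  6.1869586e+02 -2.5838882e+01] (array([224, 223]), array([248, 234]))
((653.477783203125, -208.20506286621094), (144.0375518798828, 325.85321044921875), 22.259788513183594) [[525.1084594726562, -84.7016372680664], [648.5438842773438, -386.2708740234375], [781.8471069335938, -331.70849609375], [658.4116821289062, -30.139251708984375]]
((654.2723999023438, -209.16224670410156), (142.1820068359375, 326.0592041015625), 21.816036224365234) [[527.6865234375, -84.2279052734375], [648.859130859375, -386.93536376953125], [780.8582763671875, -334.0965881347656], [659.6856689453125, -31.389129638671875]]
jug [0.40438894 0.12168795 0.03000216] [0.5735771  0.22679913 0.09834107]
```

Grip end at (0.616, 0.001), out by about 43 mm (both views agree on 158 mm in front of the origin). Moving towards it with fingers shut.

```bash
cat > to.py <<'E'
import sys; from h import *
# usage: to.py x y z yaw_of_tool_x(deg) tilt(deg): remaining shift (mm) in present tool axes, remaining turn
a=[float(v) for v in sys.argv[1:6]]; s=sense()
T=R.from_quat(s['tcp_rot']); ca,sa=np.cos(np.radians(a[3])),np.sin(np.radians(a[3]))
G=R.from_matrix(np.array([[ca,sa,0],[sa,-ca,0],[0,0,-1]]).T.T)*R.from_euler('y',-a[4],degrees=True)
print('t',round(s['time'],2),'pos',s['tool_pos'].round(4) if hasattr(s['tool_pos'],'round') else s['tool_pos'],'F',np.round(s['contact_force'],1),'w',round(float(s['grip_width']),2),'q',np.round(s['joints'],2))
w=(np.array(a[:3])-s['tool_pos'])*1000
print('shift now-axes',T.inv().apply(w).round(1),'in goal axes',G.inv().apply(w).round(1),'turn',np.degrees((T.inv()*G).as_rotvec()).round(1))
E
python3 -m handwheel '[-40,-26,0,0,0,0,-1, -40,-26,0,0,0,0,-1, -40,-26,0,0,0,0,-1, -40,-26,0,0,0,0,-1, -40,-26,0,0,0,0,-1, -40,-26,0,0,0,0,-1, -40,-26,0,0,0,0,-1, -40,-26,0,0,0,0,-1, -40,-26,0,0,0,0,-1, -40,-26,0,0,0,0,-1, -40,-26,0,0,0,0,-1, -40,-26,0,0,0,0,-1]' 40; python3 to.py .6215 .045 .23 82.6 0
```

```text
time: 1.3
tool_pos: [0.5422, 0.1409, 0.2309]
tcp_rot: [0.141, 0.99, -0.0, -0.0]
contact_force: [0.3, 1.0, 0.6]
grip_width: -0.001
gripper_force: 0.0
t 1.3 pos [0.5422 0.1409 0.2309] F [0.3 1.  0.6] w -0.0 q [ 0.19 -0.02  1.34  0.    1.82 -1.09]
shift now-axes [-102.9  -69.9    0.8] in goal axes [-84.8  91.    0.9] turn [-0.  -0.  81.2]
```

```bash
python3 -m handwheel '[-34,-23,0,0,0,0,-1, -34,-23,0,0,0,0,-1, -34,-23,0,0,0,0,-1, 0,0,0,0,0,8.5,-1, 0,0,0,0,0,8.5,-1, 0,0,0,0,0,8.5,-1, 0,0,0,0,0,8.5,-1, 0,0,0,0,0,8.5,-1, 0,0,0,0,0,8.5,-1, 0,0,0,0,0,8.5,-1, 0,0,0,0,0,8.5,-1, 0,0,0,0,0,8.5,-1]' ; python3 to.py .6215 .045 .177 82.6 0
```

```text
time: 2.5
tool_pos: [0.6198, 0.0479, 0.2305]
tcp_rot: [0.726, 0.688, -0.0, -0.0]
contact_force: [-0.0, 0.2, -0.1]
grip_width: -0.0
gripper_force: 0.0
t 2.5 pos [0.6198 0.0479 0.2305] F [-0.   0.2 -0.1] w -0.0 q [ 0.02  0.15  1.17 -0.    1.82  0.08]
shift now-axes [-2.8  1.9 53.5] in goal axes [-2.7  2.1 53.5] turn [-0.1  0.   4.3]
```

```bash
python3 -m handwheel '[-2,2,27,0,0,4.3,-1, 0,0,27,0,0,0,-1, 0,0,0,0,0,0,-1, -10,0,0,0,0,0,-1, -10,0,0,0,0,0,-1, -8,0,0,0,0,0,-1, -5,0,0,0,0,0,-1, -5,0,0,0,0,0,-1, -5,0,0,0,0,0,-1, -5,0,0,0,0,0,-1, 0,0,0,0,0,0,-1]' ; python3 to.py .6116 -.0312 .177 82.6 0
```

```text
time: 3.6
tool_pos: [0.6159, -0.0026, 0.1772]
tcp_rot: [0.749, 0.662, -0.0, 0.0]
contact_force: [0.0, -1.2, -0.1]
grip_width: -0.001
gripper_force: 0.0
t 3.6 pos [ 0.6159 -0.0026  0.1772] F [ 0.  -1.2 -0.1] w -0.0 q [-0.06  0.13  1.28 -0.    1.73  0.06]
shift now-axes [-28.9  -0.8   0.2] in goal axes [-28.9  -0.6   0.2] turn [-0.   0.   0.4]
```

```bash
python3 -c "
from h import *
for n in('top','scene'): shot(n,n+'1.png')
import m2; m2.grip('1')"
```

```text
top 122 front [0.06882592 0.09590157 0.13792467 0.16544243] lat [-0.02718461 -0.00593875  0.02114236] z [0.18438432 0.19879072 0.20961531]
[ 2.5872535e-01 -9.6595091e-01  6.0496545e+02 -6.0544418e+01] (array([384, 158]), array([424, 183]))
scene 253 front [0.08973628 0.11569268 0.15944846 0.16302478] lat [-0.00829642  0.01177875  0.01644412] z [0.18319105 0.19619167 0.20180628]
[ 2.9397193e-01  9.5581406e-01  6.1801752e+02 -4.1501438e+01] (array([218, 223]), array([249, 234]))
```

View pics/scene1.png

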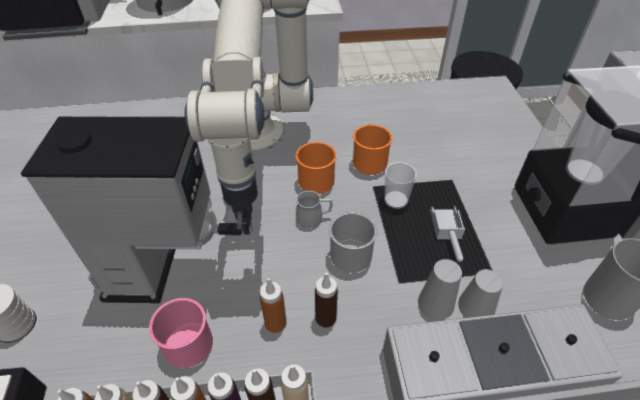

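The gripper is at the grip (238,228), which seems to have moved about 10 mm in. I keep pushing.

```bash
python3 -m handwheel '[-5,0,0,0,0,0,-1, -5,0,0,0,0,0,-1, -5,0,0,0,0,0,-1, -3,0,0,0,0,0,-1, 0,0,0,0,0,0,-1]'|grep -E "pos|force"; for i in 1 2; do python3 -m handwheel '[-3,0,0,0,0,0,-1, 0,0,0,0,0,0,-1]'|grep -E "pos|contact";done; python3 -m handwheel '[-2,0,0,0,0,0,-1, 0,0,0,0,0,0,-1]'|grep -E "pos|contact"; python3 -m handwheel '[-2,0,0,0,0,0,-1, 0,0,0,0,0,0,-1]'|grep -E "pos|contact"
```

```text
tool_pos: [0.6138, -0.0205, 0.1772]
contact_force: [0.4, -0.0, -0.4]
gripper_force: 0.0
tool_pos: [0.6135, -0.023, 0.1773]
contact_force: [0.1, -0.3, -1.5]
tool_pos: [0.6133, -0.0244, 0.1774]
contact_force: [0.3, 5.1, -0.1]
tool_pos: [0.6131, -0.0265, 0.1774]
contact_force: [-0.3, 3.6, -0.5]
tool_pos: [0.6127, -0.0295, 0.1774]
contact_force: [-0.1, 2.3, 0.2]
```

```bash
python3 -m handwheel '[-2,0,0,0,0,0,-1, 0,0,0,0,0,0,-1]'|grep -E "pos|contact"; python3 -m handwheel '[-2,0,0,0,0,0,-1, 0,0,0,0,0,0,-1]'|grep -E "pos|contact"; python3 -m handwheel '[-2,0,0,0,0,0,-1, 0,0,0,0,0,0,-1]'|grep -E "pos|contact"
```

```text
tool_pos: [0.6123, -0.0323, 0.1773]
contact_force: [0.1, 0.4, -0.2]
tool_pos: [0.6121, -0.034, 0.1774]
contact_force: [0.2, 1.1, -0.3]
tool_pos: [0.6121, -0.034, 0.1774]
contact_force: [1.3, 6.9, 0.4]
```

```bash
python3 -m handwheel '[-2,0,0,0,0,0,-1, 0,0,0,0,0,0,-1]'|grep -E "pos|contact"; python3 -m handwheel '[-1,0,0,0,0,0,-1, 0,0,0,0,0,0,-1]'|grep -E "pos|contact"
```

```text
tool_pos: [0.6121, -0.034, 0.1775]
contact_force: [1.5, 12.9, 0.6]
tool_pos: [0.6121, -0.0341, 0.1775]
contact_force: [1.4, 16.3, 1.0]
```

Basket hard against its stop: the catch was passed 12 mm before, and force then rose to 16 N without motion. I retreat, rise and go over behind the pot.

```bash
python3 -m handwheel '[20,0,0,0,0,0,-1, 40,0,0,0,0,0,-1, 20,0,-40,0,0,0,0.2, 40,0,-30,0,0,0,0.2, 49,0,0,0,0,0,0.2, 49,0,0,0,0,0,0.2, 49,0,0,0,0,0,0.2, 49,0,0,0,0,0,0.2, 49,0,0,0,0,0,0.2, 49,-5,0,0,0,0,0.2, 0,0,0,0,0,0,0.2]' |grep contact; python3 to.py .585 .38 .25 90 50
python3 - <<'E'
from h import *
import m2
for n in('top','scene'): shot(n,n+'2.png')
m2.grip('2')
E
```

```text
contact_force: [0.1, 0.2, -0.3]
t 7.1 pos [0.6556 0.3793 0.2428] F [ 0.1  0.2 -0.3] w 0.6 q [0.48 0.58 0.62 0.   1.95 0.59]
shift now-axes [ -7.4 -70.2  -6.9] in goal axes [ -5.1 -70.6  -5.2] turn [ -3.1 -49.9  -6.1]
top 213 front [0.06659588 0.09027646 0.11141105 0.11169673] lat [-0.01174304 -0.00136775  0.01311785] z [0.18468107 0.19907446 0.203454  ]
[ 1.7564304e-01  9.8445392e-01  6.0679596e+02 -6.7138130e+01] (array([405, 162]), array([424, 174]))
scene 145 front [0.08150929 0.09687118 0.112284   0.11282459] lat [-0.0077642   0.00847698  0.01624159] z [0.18686549 0.19744958 0.20232934]
[ 1.9951081e-01  9.7989565e-01  6.1382062e+02 -6.0398888e+01] (array([215, 223]), array([228, 233]))
```

View pics/scene2.png

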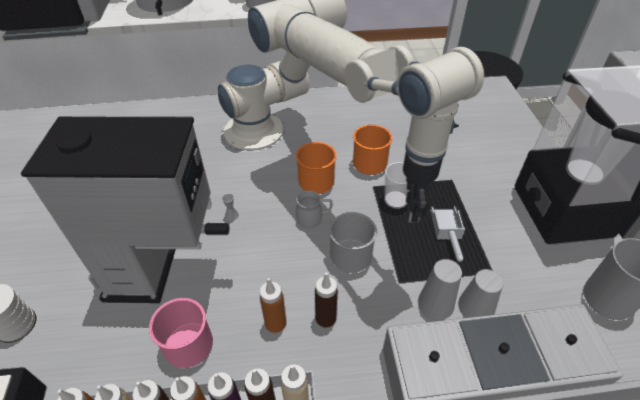

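The gripper is above the mat edge at (415,215), with the grip home at (217,229). Both views now put the grip end 112 mm in front of my origin guess, so the brewer origin is (0.5955, -0.159). Now I tilt and shift.

```bash
python3 -m handwheel '[0,-35,0,0,0,-7.4,0.2, 0,-34,0,0,0,0,0.2, 0,0,0,0,-8,0,0.2, 0,0,0,0,-8,0,0.2, 0,0,0,0,-8,0,0.2, 0,0,0,0,-8,0,0.2, 0,0,0,0,-8,0,0.2, 0,0,0,0,-8,0,0.2, 0,0,0,0,0,0,0.2]' |grep contact; python3 to.py .588 .36 .032 90 48
```

```text
contact_force: [0.4, 1.3, -2.2]
t 8.1 pos [0.5883 0.3779 0.2382] F [ 0.4  1.3 -2.2] w 0.6 q [ 0.78  0.96  0.28 -0.87  2.37  0.27]
shift now-axes [143.1   1.7 149.6] in goal axes [141.3  -0.3 151.3] turn [-0.1  0.7  0.8]
```

```bash
python3 -m handwheel '[24,0,25,0,0,0,0.2, 24,0,25,0,0,0,0.2, 24,0,25,0,0,0,0.2, 24,0,25,0,0,0,0.2, 0,0,0,0,0,0,0.2]' |grep contact; python3 to.py .588 .36 .032 90 48
```

```text
contact_force: [0.1, 0.4, -1.5]
t 8.6 pos [0.5879 0.3638 0.1054] F [ 0.1  0.4 -1.5] w 0.6 q [ 0.77  0.88  0.62 -0.7   2.17  0.52]
shift now-axes [52.   0.5 51.9] in goal axes [51.9  0.1 52. ] turn [-0.1  0.   0.4]
```

```bash
python3 -m handwheel '[26,0,26,0,0,0,0.2, 26,0,26,0,0,0,0.2, 0,0,0,0,0,0,0.2, -13.4,0,14.9,0,0,0,0.2, -13.4,0,14.9,0,0,0,0.2, 0,0,0,0,0,0,0.2]' |grep contact; python3 to.py .588 .30 .032 90 48
python3 - <<'E'
from h import *
for n in('top','scene'): shot(n,n+'3.png')
E
```

```text
contact_force: [-0.3, 0.2, 0.1]
t 9.2 pos [0.5903 0.3212 0.0407] F [-0.3  0.2  0.1] w 0.6 q [ 0.73  0.82  0.83 -0.66  2.02  0.6 ]
shift now-axes [-7.8 -2.4 21.6] in goal axes [-7.7 -2.3 21.6] turn [ 0.3 -0.2 -0.1]
```

View pics/scene3.png

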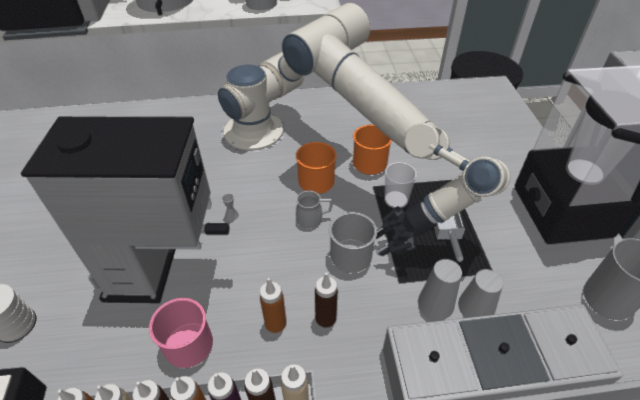

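Fingers stand just behind the pot at (390,240), clear of the cup and scoop. Lower a little, contact, push.

```bash
python3 -m handwheel '[6.7,-1.5,6,0,0,0,0.2, -5,0,5.6,0,0,0,0.2, -5,0,5.6,0,0,0,0.2, -5,0,5.6,0,0,0,0.2, -7,0,7.8,0,0,0,0.2, -10,0,11.1,0,0,0,0.2, -10,0,11.1,0,0,0,0.2, -10,0,11.1,0,0,0,0.2, -10,0,11.1,0,0,0,0.2, -7,0,7.8,0,0,0,0.2, -5,0,5.6,0,0,0,0.2,0,0,0,0,0,0,0.2]' |grep contact; python3 to.py .5955 -.11 .03 90 48
cat > pot.py <<'E'
import sys; from h import *
c,p,d=shot('top',sys.argv[1]+'.png'); x,y,g=[float(v) for v in sys.argv[2:5]]
vv,uu=np.mgrid[0:400,0:640]; uv=np.c_[uu.ravel(),vv.ravel()]; P=pts(c,uv,d); 
k=(P[:,2]>.107)&(P[:,2]<.122)&(np.hypot(P[:,0]-x,P[:,1]-y)<.085)&(P[:,1]<g); q=(P[k,:2]*1000)
from scipy.optimize import least_squares
f=least_squares(lambda a:np.hypot(q[:,0]-a[0],q[:,1]-a[1])-59.5,[x*1000,y*1000],loss='soft_l1',f_scale=2); print(k.sum(),f.x.round(1),'rms',np.abs(f.fun).mean().round(1))
E
python3 pot.py top4 .588 .165 .22
```

```text
contact_force: [-0.0, -0.2, -0.7]
t 10.5 pos [0.588  0.2111 0.0268] F [-0.  -0.2 -0.7] w 0.6 q [ 0.62  0.63  1.14 -0.69  1.87  0.58]
shift now-axes [-217.1    5.7  236.7] in goal axes [-217.3    7.5  236.5] turn [0.2 0.  0.2]
360 [587.6 156.7] rms 2.1
```

```bash
python3 -m handwheel '[-6,0.3,5.6,0,0,0,0.2, -11,0.4,10.8,0,0,0,0.2, -11,0.4,11,0,0,0,0.2, -10,0.4,11.1,0,0,0,0.2, -10,0.4,11.1,0,0,0,0.2, -10,0.4,11.1,0,0,0,0.2, -10,0.4,11.1,0,0,0,0.2, -10,0.4,11.1,0,0,0,0.2, -10,0.4,11.1,0,0,0,0.2, -10,0.4,11.1,0,0,0,0.2, -5,0,5.6,0,0,0,0.2, 0,0,0,0,0,0,0.2]' |grep contact; python3 to.py .5955 -.1046 .03 90 48
python3 pot.py top5 .592 .008 .05
```

```text
contact_force: [0.3, 0.1, -0.3]
t 11.75 pos [0.5928 0.0596 0.0293] F [ 0.3  0.1 -0.3] w 0.6 q [ 0.44  0.43  1.41 -0.75  1.7   0.49]
shift now-axes [-110.3    1.8  121.7] in goal axes [-110.4    2.7  121.6] turn [0.2 0.  0.2]
292 [592.8   6.5] rms 2.1
```

```bash
python3 -m handwheel '[-5,0.2,5.6,0,0,0,0.2, -10,0.2,11.1,0,0,0,0.2, -10,0.2,11.1,0,0,0,0.2, -10,0.2,11.1,0,0,0,0.2, -10,0.2,11.1,0,0,0,0.2, -10,0.2,11.1,0,0,0,0.2, -10,0.2,11.1,0,0,0,0.2, -10,0.2,11.1,0,0,0,0.2, -5,0,5.6,0,0,0,0.2, 0,0,0,0,0,0,0.2]' |grep contact; python3 to.py .5955 -.106 .03 90 48
python3 -c "
from h import *
shot('scene','scene6.png')"
```

```text
contact_force: [0.5, 0.3, -0.2]
t 12.8 pos [ 0.5949 -0.06    0.0288] F [ 0.5  0.3 -0.2] w 0.6 q [ 0.26  0.32  1.55 -0.8   1.56  0.39]
shift now-axes [-31.6   0.3  33.4] in goal axes [-31.6   0.6  33.4] turn [0.2 0.  0.2]
```

View pics/scene6.png

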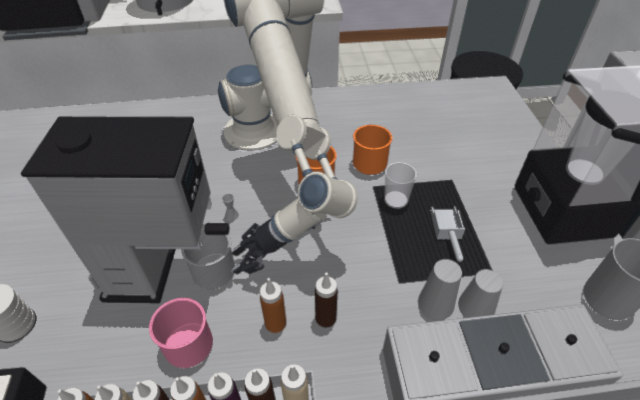

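Pot at (212,265) sliding under the head; the gripper clears the grip (217,229) and the pink pot. Last 46 mm slowly.

```bash
python3 -m handwheel '[-5,0.1,5.6,0,0,0,0.2, -6,0.1,7,0,0,0,0.2, -6,0.1,6.7,0,0,0,0.2, -5,0.1,5.6,0,0,0,0.2, -4,0.1,4.5,0,0,0,0.2, -3,0.1,3,0,0,0,0.2, -1.5,0,1.4,0,0,0,0.2, 0,0,0,0,0,0,0.2]' |grep contact; python3 to.py .5955 -.106 .03 90 48
cat > v.py <<'E'
from h import *
import sys
c,p,d=shot('scene',sys.argv[1]+'.png'); vv,uu=np.mgrid[0:400,0:640]; uv=np.c_[uu.ravel(),vv.ravel()]; P=pts(c,uv,d)
k=(P[:,2]>.02)&(P[:,2]<.098)&(uv[:,0]>150)&(uv[:,0]<225)&(uv[:,1]>215)&(uv[:,1]<300)&(np.hypot(P[:,0]-.5955,P[:,1]+.159)<.08)&(P[:,0]>.615)
k&=(p.reshape(-1,3).max(1).astype(int)-p.reshape(-1,3).min(1)<25)
q=P[k,:2]*1000
from scipy.optimize import least_squares
f=least_squares(lambda a:np.hypot(q[:,0]-a[0],q[:,1]-a[1])-58,[595.5,-159],loss='soft_l1',f_scale=2); print(k.sum(),f.x.round(1),'res',np.abs(f.fun).mean().round(1))
cv2.imwrite('pics/'+sys.argv[1]+'c.png',cv2.resize(p[190:320,140:290][...,::-1],None,fx=4,fy=4))
E
python3 v.py scene7
```

```text
contact_force: [-0.1, -0.5, -0.2]
t 13.65 pos [ 0.596  -0.1045  0.0288] F [-0.1 -0.5 -0.2] w 0.6 q [ 0.19  0.29  1.58 -0.82  1.5   0.34]
shift now-axes [-1.9 -0.6  0.4] in goal axes [-1.9 -0.5  0.4] turn [0.3 0.  0.3]
804 [ 597.5 -156.8] res 1.5
```

View pics/scene7c.png

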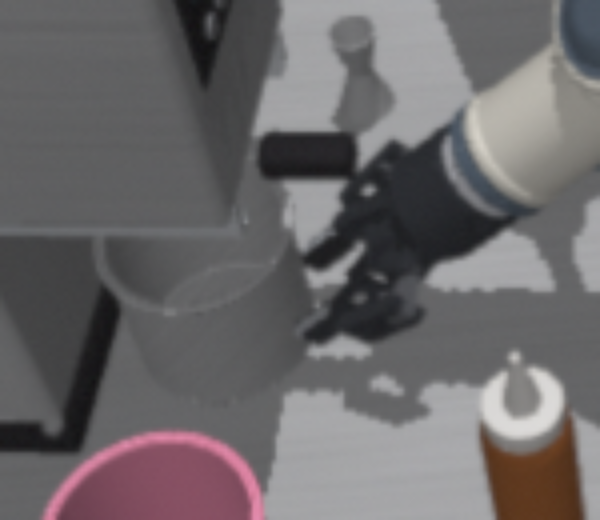

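The pot stands upright under the head (crop (200,310)), with the fingers touching its near side and clear of the grip. Two measures put it within about 2 mm; I nudge it 1.5 mm and back off.

```bash
python3 -m handwheel '[-1,-0.3,1.1,0,0,0,0.2, 0,0,0,0,0,0,0.2, 3,0,-3.3,0,0,0,0.2, 7,0,-7.8,0,0,0,0.2, 13,0,-15,0,0,0,0.2, 20,0,-22.3,0,0,0,0.2, 20,0,-22.3,0,0,0,0.2, 20,0,-22.3,0,0,0,0.2, 0,0,0,0,0,0,0.2, 0,0,0,0,0,0,0.2]' |grep -E "pos|contact"; python3 v.py scene8
python3 - <<'E'
from h import *
import m2
shot('top','top8.png'); d=np.load('pics/scene8.png.npz'); np.savez('pics/scene8.png.npz',p=d['p'],d=d['d']); m2.grip('8')
E
```

```text
tool_pos: [0.5952, 0.0202, 0.0294]
contact_force: [0.2, -0.0, 0.4]
762 [ 597.4 -157.9] res 0.9
top 213 front [0.06716785 0.08990974 0.11136417 0.11177559] lat [-0.0119183  -0.00128642  0.01270492] z [0.18490888 0.19873636 0.20331726]
[ 1.5758577e-01  9.8750532e-01  6.0637469e+02 -6.7131783e+01] (array([405, 162]), array([424, 174]))
scene 150 front [0.08170464 0.09735934 0.11213608 0.11288626] lat [-0.00750307  0.00863901  0.0155293 ] z [0.18616101 0.19760456 0.20121683]
[ 2.0282982e-01  9.7921401e-01  6.1337494e+02 -6.0609158e+01] (array([215, 223]), array([228, 233]))
```

View pics/scene8.png

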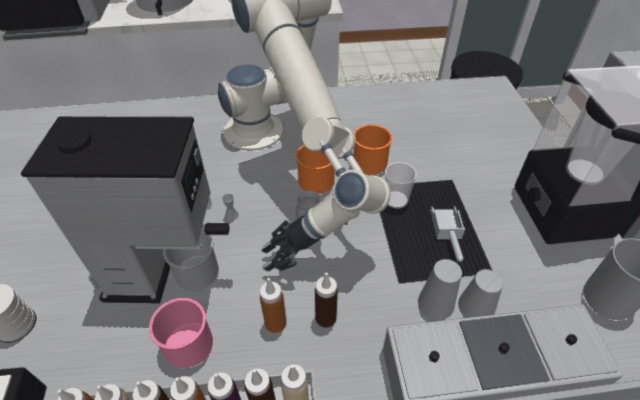

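The pot stands at (192,265) under the head, the grip is still home at (217,229), the gripper is clear, and the bystanders I can see are unmoved. The pot is within about 2 mm of the goal.

```bash
python3 -c "
from workcell import order; print(order.finish_job())"
```

```text
the job is handed in; nothing more can be done
None
```

Job handed in: the basket was pushed home past its catch onto the stop, then the steel pot was slid upright under the brewer, measured within about 2 mm of the outlet; no other item was seen to move, though the arm hid the milk jug in the last view.

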